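# Fish the slipped column out of the column oven

### The job

A column has slipped to the back of the narrow column oven, out of reach of the fingers. Take the hooked pick, reach in over the column's end piece, feel gently for the groove behind its head (the end piece is brittle plastic: press and pull lightly, as with one finger), and drag the column forward until more than half of its jacket is out on the apron; put the pick back in its rest, level in both notches. Then draw the column right out and lay it fully home in the empty pocket of the storage tray, end piece through the notch, and leave the other things where they are.

Things in the scene. Friction and masses are not known exactly. Their poses are not given: they have to be found in the camera images.
- oven: Column oven, fixed: white box 260 mm long, 120 wide, 61 high (control strip at the far end 71), with a straight level channel 38 wide and 50 high inside, closed 235 mm in, roofed by a screwed-down clear window. Origin: on the bench under the middle of the mouth; +x runs into the channel, z up.
- oven_mouth (a point): Middle of the channel floor at its open end (the mouth), 6 mm above the bench; axes as the oven. The floor goes on outside the mouth (-x) as an apron at the same height, 160 mm long and 84 wide, with 6 mm high, 3 mm thick lips along both sides. The channel's roof is 50 mm above this floor.
- column: The slipped column, 140 to 230 g: aluminium jacket 70 mm long (x), 30 wide, 30 high; origin: middle of its underside, z up. A white end piece stands out along -x from its -x face, on an axis 15 mm above the underside. In the oven -x points to the mouth and the -x face starts 60 to 85 mm inside.
- column_face (a point): Lower edge, in the middle, of the column's -x face. The end piece, hexagonal, 18 mm across flats, a flat on top, has from that face outwards: a barrel showing 8 to 28 mm (adjustable, differs each time, not measured); a groove 9 mm wide, neck 6 mm diameter; a head 9 mm long. Tops above the underside: barrel and head 24 mm, neck 18. It stays put under a 10 N pull; over 15 N harms it.
- pick: Hooked pick, 70 g: square black handle 14 x 14 mm, 110 long (x), origin at the handle's centre; a 4 mm steel shank goes on along its axis from the +x end to x = 155 mm and there turns straight down (-z) as a hook, 4 mm thick. It starts level in its rest, hook down, handle centre 45 mm above the bench.
- pick_tip (a point): Lowest point of the pick's hook: 155 mm along +x and 11.5 mm below the handle's axis. The shank's underside is 9.5 mm above this point, its top 13.5 mm.
- rest: Fixed steel rest of the pick: base plate 100 x 60 x 5 mm (x, y, z) and two uprights at x = +-40 mm, 6 mm thick, 40 wide, 50 high, each with a notch from above 20 mm wide, its floor 38 mm above the bench. Origin: middle of the underside; x runs along the pick lying in it, hook towards +x.
- pocket (a point): Middle of the floor of the empty pocket of the fixed grey storage tray, 5 mm above the bench. Pocket 75 mm long (x), 35 wide (y), walls 12 high; the long sides are walled only over the last 12 mm at each end. +x end closed; -x end has a notch 23 mm wide for the end piece. Another column lies in the second pocket, 64 mm along -y.
- pocket_notch (a point): Middle of the pocket's floor 35 mm along -x from the pocket's middle: where the lower edge of the column's -x face belongs.
- stored: The other column, of the same kind, in the tray's second pocket. Origin: middle of its underside.
- plug: Bystander: the oven's black end plug, 52 mm across and 22 mm high, standing on the bench. Origin: middle of its underside.
- spanner: Bystander: spanner, 130 mm long, lying on the bench.
- amber: Bystander: amber bottle, 90 mm across, 210 mm high.
- clear: Bystander: clear bottle, 86 mm across, 200 mm high.
- jar: Bystander: small white jar, 44 mm across, 45 mm high.
Things that resemble listed ones, but are neither listed nor needed, are in the scene too. What is meant by the pick is not yellow, and is the larger of those in its own colour.

How it is judged:
By the outcome, as a careful person would: the job done as asked, in the order asked, and still so for the second after the job is handed in, with the robot touching nothing.
It also fails if it takes over 64 s, if anything falls off the work surface, if the arm or the gripper's body presses on something with over 40 N, if the wrist force passes 120 N, or if a joint passes its speed limit or range.

### The arm

A 6-joint arm with a two-finger parallel gripper is mounted at the origin on the work surface. World frame = base frame: x ahead of the robot, y to its left, z up, the work surface at z = 0. Lengths are in m, angles in degrees, forces in N, time in s.
With the tool pointing down it reaches from about 0.35 to 0.875 m from the base axis. Payload 4.2 kg.
Tool frame: the origin (TCP) lies at the very end of the fingers, on their centre line; the grasp point (between the pads) lies 19 mm behind it (r.grip_point_offset is the distance from the TCP to the grasp point, in m); z points along the fingers, y is the line along which they close (so a half turn about z gives the same grasp; the last joint's range is limited). The gripper opens to 87 mm and grips with 3 to 60 N. Pads are 19 mm wide; open, the fingers measure 117 mm over their backs; the gripper's body (75 mm by 190 mm) begins 51 mm behind the grasp point.
Start: joints at [90.218, 22.042, 0.453, 0, -68.411, -14.817], TCP at [0.158, 0.605, 0.223] pointing down, gripper open.
Joint ranges: [-179.83, 179.83], [-69.29, 118.12], [-61.27, 80.66], [-181.25, 117.63], [-171.15, -9.14], [-177.46, 177.46]. Speed limits (degrees/s): [159.86, 159.86, 180, 180, 180, 180].

### API

Orientations are given as a 3x3 rotation matrix whose columns are the frame's x, y, z axes.
In Python, from station import r, cams gives the robot as it stands. The module is installed in compiled form; this text tells all that it offers.
- The arm moves only by the shell command python3 -m handwheel 'ROWS'. ROWS is JSON, a list that holds one entry, the list of rows, each a list of 7 numbers: the turn, a rotation vector about the tool's x, y, z in units of 6 degrees (1.0 is 6 degrees), then the shift along the tool's x, y, z in m, then the finger opening in m, from 0 to 0.087. In form: [[[ax, ay, az, x, y, z, jaw], ...]]. A call has 1 to 12 rows; each row shifts and turns the commanded pose from where the row before left it, along the tool's axes as they then stand; what a row does not reach is not made up. A row lasts 1/10 s, in which the tool goes at most 50 mm and 8.59 degrees, less where a joint would pass 70% of its speed; a pose out of reach is approached as far as the arm can. A call with a gripper value outside its range is refused whole. The fingers move at their own pace and stop on an object; the grip force is fixed at half the most. Time passes only in rows, so rows that do not move let the fingers close. It gives the time, the measured TCP pose, the force, the opening and the grip force at its end, in the units of the state.
- r.sense(): the state, without advancing time (a new reading comes with each control period).
- cams.capture(name): name is "side" or "top"; returns the picture (384x512x3 uint8, red, green, blue); there is no depth.
- cams.get_calibration(name): a dict with "camera_matrix" (3x3 intrinsics, pixels), "rvec" (rotation vector, rad) and "tvec" (3), from world to camera coordinates, as OpenCV has them. Camera axes: x right, y down, z forward; pixel columns grow to the right and rows downward; lengths in m; the calibration is good to about 2 mm. A picture is of the moment at which its call begins. get_calibration takes no time and is no camera call.
- r.finish_job(): hands the job in; it is judged then, once.
The state is a dict: "time_s": time; "joints": joint angles; "joint_velocities": joint speeds; "effort": joint torques, N m; "tcp_pos": TCP position; "ee_rot": TCP orientation; "wrist_force": force on the tool from outside, world axes, zero at the start; "moment": the same for the moment, N m; "gripper_width": opening from 0.0 (shut) to 1.0 (fully open); "gripper_force": force on a finger pad.
Only numpy, scipy, OpenCV 4.12 (cv2) and the standard library are available. Lean on these libraries where they do the work, as an engineer would, in place of code of your own. Each camera call takes 0.05 s, during which the arm holds its last target. There are 200 camera calls.

## Working session

There is one attempt and no reset: what is moved stays moved. The work goes in short steps, Python scripts to look and compute and a shell command to move; the robot and the scene stay as the last step left them, time stands still between calls to the robot, and variables do not carry over. Pictures are saved under pics/ and viewed, at most 10 in all, crops included, and the job is handed in when it is done.

```bash
mkdir -p pics
python3 - <<'E'
from station import r,cams
import cv2,numpy as np
for n in("top","side"):
    im=cams.capture(n); cv2.imwrite(f"pics/{n}0.png",cv2.resize(im[:,:,::-1],(800,600),interpolation=cv2.INTER_CUBIC))
    cv2.imwrite(f"raw_{n}0.png",im[:,:,::-1])
    c=cams.get_calibration(n);print(n,{k:np.round(v,4).tolist() for k,v in c.items()})
s=r.sense();print(s)
E
```

```text
top {'camera_matrix': [[371.7852, 0.0, 259.2888], [0.0, 371.7852, 189.6864], [0.0, 0.0, 1.0]], 'rvec': [2.1888, -2.2019, 0.0688], 'tvec': [-0.128, 0.5495, 1.071]}
side {'camera_matrix': [[382.8618, 0.0, 255.9135], [0.0, 382.8618, 190.2417], [0.0, 0.0, 1.0]], 'rvec': [2.212, -0.0646, 0.0426], 'tvec': [-0.5366, -0.0191, 1.0309]}
{'time_s': 0.1, 'joints': array([ 9.02183256e+01,  2.20880806e+01,  3.87146900e-01, -2.27746731e-02,
       -6.84096784e+01, -1.48147917e+01]), 'joint_velocities': array([ 0.01944633, -0.17251006,  0.39277294,  0.1581506 , -0.02837745,
       -0.01630925]), 'effort': array([-3.66814020e-04, -3.91687274e+01,  1.87934035e+01,  4.23191249e+00,
        1.34776978e-02, -7.36192419e-05]), 'tcp_pos': array([0.15738512, 0.60431476, 0.22155423]), 'ee_rot': array([[ 9.67687780e-01, -2.52151203e-01, -3.62245472e-04],
       [-2.52151426e-01, -9.67685861e-01, -1.93191213e-03],
       [ 1.36594146e-04,  1.96082847e-03, -9.99998068e-01]]), 'wrist_force': array([-0.11982746, -0.48989029,  0.58027872]), 'moment': array([-0.02236923, -0.00306036,  0.03810589]), 'gripper_force': 0.0, 'gripper_width': 0.9980975799163923}
```

View pics/top0.png

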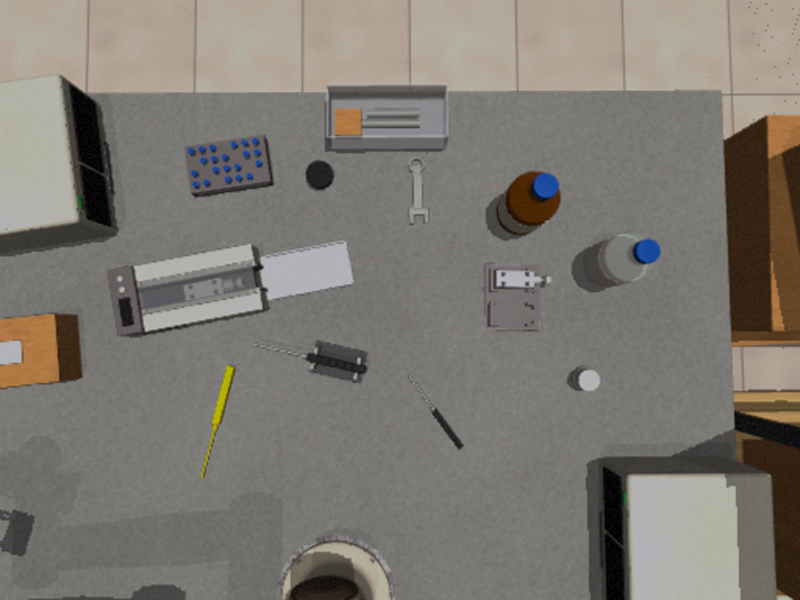

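View pics/side0.png

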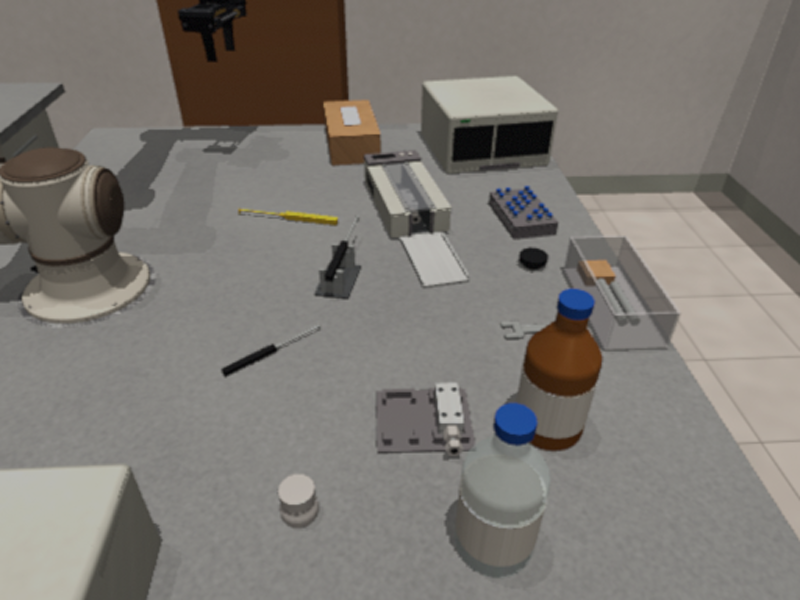

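The top picture shows three picks: the black one in the rest at (338,360), a smaller black one on the bench at (435,412) and a yellow one at (218,420). By the description it should be the one in the rest. The oven is at (190,290) with the mouth at (265,270) and the apron to the right. The tray is at (513,297), with its empty pocket below (y≈313).

```bash
python3 - <<'E'
import cv2,numpy as np
t=cv2.imread("raw_top0.png");s=cv2.imread("raw_side0.png")
def crop(im,x0,y0,x1,y1,f): 
    o=cv2.resize(im[y0:y1,x0:x1],None,fx=f,fy=f,interpolation=cv2.INTER_CUBIC)
    for x in range((x0+9)//10*10,x1,10): cv2.putText(o,str(x),((x-x0)*f,8),0,.3,(0,255,255),1);cv2.line(o,((x-x0)*f,10),((x-x0)*f,14),(0,255,255),1)
    for y in range((y0+9)//10*10,y1,10): cv2.putText(o,str(y),(0,(y-y0)*f+3),0,.3,(0,255,255),1)
    return o
a=crop(t,66,150,240,250,4) #696x400
b=crop(t,305,162,355,215,4) #200x212... 
c=crop(s,190,135,310,195,4); c=c[:,:]
d=crop(s,235,240,305,290,4)
o=np.zeros((600,800,3),np.uint8)
cv2.imwrite("pics/c1.png",cv2.resize(crop(t,66,150,240,250,4),(796,458)) if 0 else a)
o=np.zeros((600,800,3),np.uint8)
s1=crop(s,200,95,305,193,4) #420x392
o[:392,:420]=s1
o[:212,430:630]=b
o[220:420,430:710]=d
cv2.imwrite("pics/c2.png",o)
E
cat > h.py <<'E'
import numpy as np,cv2
from station import r,cams
def P(name,X):
    c=cams.get_calibration(name)
    return cv2.projectPoints(np.float64(X).reshape(-1,1,3),np.float64(c["rvec"]),np.float64(c["tvec"]),np.float64(c["camera_matrix"]),None)[0].reshape(-1,2)
def B(name,uv,z):
    "pixel -> world at height z"
    c=cams.get_calibration(name);R=cv2.Rodrigues(np.float64(c["rvec"]))[0];t=np.float64(c["tvec"]).ravel()
    C=-R.T@t;d=R.T@np.linalg.inv(c["camera_matrix"])@np.array([uv[0],uv[1],1.]);return C+d*(z-C[2])/d[2]
E
```

```text
(no output)
```

View pics/c1.png

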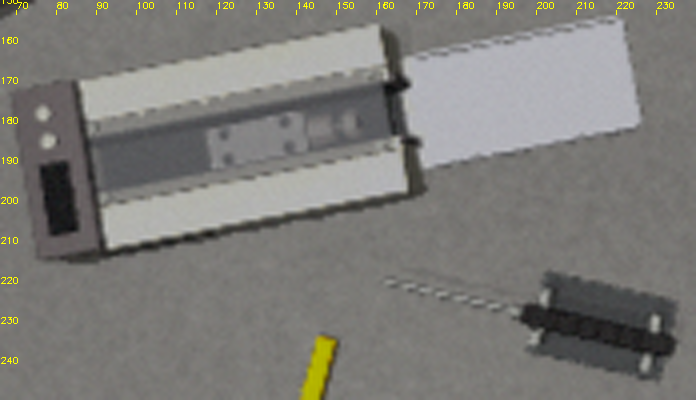

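View pics/c2.png

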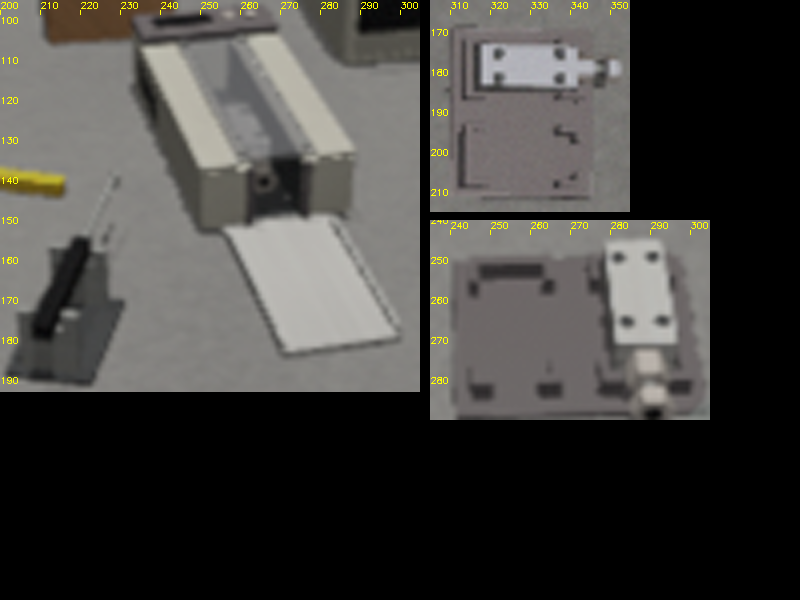

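```bash
cat >> h.py <<'E'
from scipy.optimize import least_squares
def fit(obs,g):
    "obs: list of (cam,(u,v),(x,y,z) local); g: x,y,yaw(deg) guess, planar pose at z=0"
    def W(p,l):
        a=np.radians(p[2]);c,s=np.cos(a),np.sin(a);return np.array([p[0]+c*l[0]-s*l[1],p[1]+s*l[0]+c*l[1],l[2]])
    f=lambda p:np.concatenate([P(c,W(p,l))[0]-uv for c,uv,l in obs])
    s=least_squares(f,g,x_scale=[.01,.01,1]);return s.x,np.round(f(s.x),1)
def loc(p,W):
    a=np.radians(p[2]);c,s=np.cos(a),np.sin(a);d=np.array(W[:2])-p[:2];return np.array([c*d[0]+s*d[1],-s*d[0]+c*d[1]])
E
python3 - <<'E'
from h import *
def T(u,v): return (66+u/4,150+v/4)
def S(u,v): return (200+u/4,95+v/4)
h=.061
oven=[("top",T(380,25),(0,-.06,h)),("top",T(408,192),(0,.06,h)),
("top",T(623,18),(-.16,-.042,.012)),("top",T(640,126),(-.16,.042,.012)),
("side",S(201,168),(0,.06,h)),("side",S(353,153),(0,-.06,h)),("side",S(203,232),(0,.06,0)),
("side",S(287,354),(-.16,.042,.006)),("side",S(399,333),(-.16,-.042,.012))]
for k in range(2): # check the y sign
    o=[(c,uv,(l[0],l[1]*(1-2*k),l[2])) for c,uv,l in oven]
    p,e=fit(o,[.55,.3,90]);print("oven",k,p,e)
    if abs(e).max()<6: O=p
print("col face",[loc(O,B("top",T(*q),.036)) for q in((303,112),(303,160),(210,128),(212,168))])
print("head end",[loc(O,B("top",T(*q),.030)) for q in((358,110),(358,134),(330,122),(342,122))])
rest=[("top",T(520,312),(.055,0,.045)),("top",T(675,346),(-.055,0,.045)),("top",T(387,282),(.157,0,.045))]
print("pick",fit(rest,[.45,.15,80]))
def T2(u,v): return (305+(u-430)/4,162+v/4)
st=[("top",T2(480,43),(.035,-.015,.035)),("top",T2(578,43),(-.035,-.015,.035)),("top",T2(578,87),(-.035,.015,.035)),("top",T2(480,87),(.035,.015,.035))]
def S2(u,v): return (235+(u-430)/4,240+(v-220)/4)
st+=[("side",S2(607,242),(.035,.015,.035)),("side",S2(662,240),(.035,-.015,.035)),("side",S2(616,344),(-.035,.015,.035)),("side",S2(676,343),(-.035,-.015,.035))]
p,e=fit(st,[.55,-.2,90]);print("stored",p,e)
a=np.radians(p[2]);print("pocket est",p[:2]+.064*np.array([-np.sin(a),np.cos(a)]))
E
```

```text
oven 0 [  0.5857071    0.13100427 100.45807128] [ 1.  -1.   1.5 -0.8 -0.9 -0.8  0.1  0.1 -0.5 -0.2  0.7 -1.  -0.9  1.7
 -1.8 -1.3 -0.1 -2. ]
oven 1 [5.46603217e-01 1.17984121e-01 1.27198512e+02] [ 22.2  50.8 -10.5 -24.9   4.6  14.7 -16.9 -34.7  21.5  -6.3 -47.6  10.3
  20.3  -4.7  33.2 -12.7 -16.2   2. ]
col face [array([ 0.07411009, -0.01111593]), array([0.07997128, 0.0228794 ]), array([ 0.1414319, -0.0122222]), array([0.14480709, 0.01635785])]
head end [array([ 0.03667405, -0.006002  ]), array([0.03966067, 0.01110646]), array([ 0.05797658, -0.00121683]), array([0.04948772, 0.00040007])]
pick (array([ 4.27121956e-01, -7.77302436e-03,  7.71625168e+01]), array([ 0.9,  0.1,  0.1,  0.1, -1. , -0.2]))
stored [ 0.58013219 -0.33550706 88.28077793] [ 0.6 -0.2  0.3  0.4  0.2 -0.2  0.4 -0.8 -0.7 -0.5 -0.2 -0.2 -0.1 -0.3
  0.3 -0.4]
pocket est [ 0.516161   -0.33358696]
```

```bash
cat >> h.py <<'E'
from scipy.spatial.transform import Rotation as Ro
def Rd(yaw):
    a=np.radians(yaw);c,s=np.cos(a),np.sin(a);return np.array([[c,s,0],[s,-c,0],[0,0,-1.]])
def plan(pos,yaw,n,start=None):
    "constant row, n times, taking the measured tool pose to pos / x-axis yaw, pointing down"
    s=r.sense();p0,R0=start or (s["tcp_pos"],s["ee_rot"])
    w=(Ro.from_matrix(R0).inv()*Ro.from_matrix(Rd(yaw))).as_rotvec()/n;dR=Ro.from_rotvec(w).as_matrix()
    M=np.zeros((3,3));R=R0.copy()
    for i in range(n): M+=R;R=R@dR
    v=np.linalg.solve(M,np.array(pos)-p0)
    print("t%.1f"%s["time_s"],n,"x",np.round(np.r_[np.degrees(w)/6,v],4).tolist(),"mm",round(np.linalg.norm(v)*1e3,1))
    return np.array(pos),Rd(yaw)
E
python3 -c "
from h import *
plan((.427,-.008,.11),77.2-180,20)"
```

```text
t0.1 20 x [0.0007, -0.0008, 0.735, 0.0365, 0.0063, 0.0056] mm 37.4
```

```bash
python3 -m handwheel '[[[0,0,0.735,0.0365,0.0063,0.0056,0.04],[0,0,0.735,0.0365,0.0063,0.0056,0.04],[0,0,0.735,0.0365,0.0063,0.0056,0.04],[0,0,0.735,0.0365,0.0063,0.0056,0.04],[0,0,0.735,0.0365,0.0063,0.0056,0.04],[0,0,0.735,0.0365,0.0063,0.0056,0.04],[0,0,0.735,0.0365,0.0063,0.0056,0.04],[0,0,0.735,0.0365,0.0063,0.0056,0.04],[0,0,0.735,0.0365,0.0063,0.0056,0.04],[0,0,0.735,0.0365,0.0063,0.0056,0.04]]]'
python3 -c "
from h import *
plan((.427,-.008,.11),77.2-180,10)"
```

```text
time_s: 1.1
tcp_pos: [0.417, 0.3512, 0.1659]
ee_rot: [[0.517, -0.856, -0.0], [-0.856, -0.517, -0.001], [0.0, 0.001, -1.0]]
wrist_force: [0.5, -0.3, -0.3]
gripper_width: 0.461
gripper_force: 0.0
t1.1 10 x [0.0006, -0.0005, 0.7318, 0.0363, 0.0062, 0.0056] mm 37.2
```

```bash
python3 -m handwheel '[[[0,0,0.735,0.0365,0.0063,0.0056,0.04],[0,0,0.735,0.0365,0.0063,0.0056,0.04],[0,0,0.735,0.0365,0.0063,0.0056,0.04],[0,0,0.735,0.0365,0.0063,0.0056,0.04],[0,0,0.735,0.0365,0.0063,0.0056,0.04],[0,0,0.735,0.0365,0.0063,0.0056,0.04],[0,0,0.735,0.0365,0.0063,0.0056,0.04],[0,0,0.735,0.0365,0.0063,0.0056,0.04],[0,0,0.735,0.0365,0.0063,0.0056,0.04],[0,0,0.735,0.0365,0.0063,0.0056,0.04],[0,0,0,0,0,0,0.04]]]'
cat >> h.py <<'E'
def shot(name,box,f,out,pts=()):
    "crop with ticks every 10 raw px; pts: list of world points drawn"
    im=cams.capture(name)[:,:,::-1];cv2.imwrite("raw_"+out,im);x0,y0,x1,y1=box
    o=cv2.resize(im[y0:y1,x0:x1],None,fx=f,fy=f,interpolation=cv2.INTER_CUBIC)
    for x in range(-(-x0//10)*10,x1,10): cv2.putText(o,str(x),((x-x0)*f,8),0,.3,(0,255,255),1)
    for y in range(-(-y0//10)*10,y1,10): cv2.putText(o,str(y),(0,(y-y0)*f+3),0,.3,(0,255,255),1)
    for X in pts:
        u,v=P(name,X)[0];cv2.circle(o,(int((u+.5-x0)*f),int((v+.5-y0)*f)),2,(0,0,255),-1)
    return o
E
python3 - <<'E'
from h import *
# pick in the side view at close range, with overlay of the estimated pick, rest and oven
def pts(p,L):
    a=np.radians(p[2]);c,s=np.cos(a),np.sin(a);return [(p[0]+c*x-s*y,p[1]+s*x+c*y,z) for x,y,z in L]
pk=(.4271,-.0078,77.2);ov=(.5857,.1310,100.46)
L=pts(pk,[(.055,0,.052),(-.055,0,.052),(.155,0,.047),(.155,0,.0335),(.05,.03,.005),(.05,-.03,.005),(-.05,.03,.005),(-.05,-.03,.005)])+pts(ov,[(0,.06,.061),(0,-.06,.061),(-.16,.042,.006),(-.16,-.042,.006),(0,.019,.006),(0,-.019,.006)])
a=shot("side",(195,110,305,195),5,"s1.png",L)
b=shot("top",(150,150,245,250),5,"t1.png",L)
o=np.zeros((600,800,3),np.uint8)
o[:425,:400]=a[:,:400]; o[:500,400:]=b[:,:400]
cv2.imwrite("pics/p1.png",o)
E
```

```text
time_s: 2.2
tcp_pos: [0.4236, -0.0118, 0.1093]
ee_rot: [[-0.228, -0.974, -0.005], [-0.974, 0.228, -0.001], [0.002, 0.005, -1.0]]
wrist_force: [0.1, 0.4, 0.9]
gripper_width: 0.463
gripper_force: 0.0
```

View pics/p1.png

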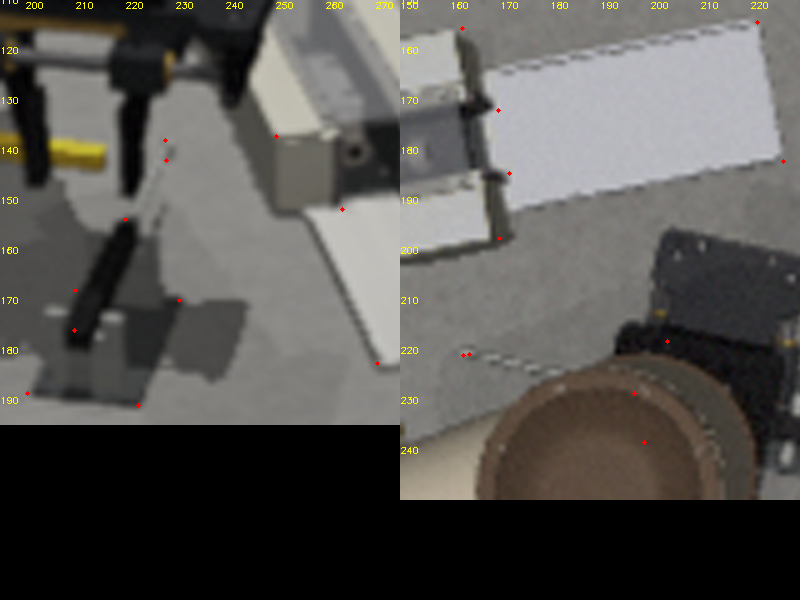

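The side crop overlay agrees to about 1 px. The long black pick lies in its rest, with the handle from (219,154) to (210,178) and the hook at (228,140). This is the right pick, so I'm descending and gripping.

```bash
python3 -m handwheel '[[[0,0,0,-0.0037,-0.0037,0.02,0.04],[0,0,0,0,0,0.03,0.04],[0,0,0,0,0,0.023,0.04],[0,0,0,0,0,0.01,0.04],[0,0,0,0,0,0,0.0],[0,0,0,0,0,0,0.0],[0,0,0,0,0,0,0.0],[0,0,0,0,0,0,0.0],[0,0,0,0,0,0,0.0]]]'
```

```text
time_s: 3.2
tcp_pos: [0.4318, -0.0056, 0.0284]
ee_rot: [[-0.222, -0.975, 0.002], [-0.975, 0.222, 0.001], [-0.001, -0.001, -1.0]]
wrist_force: [-1.4, 0.9, 4.9]
gripper_width: 0.158
gripper_force: 30.0
```

```bash
python3 -m handwheel '[[[0,0,0,0,0,-0.01,0],[0,0,0,0,0,-0.03,0],[0,0,0,0,0,-0.04,0],[0,0,0,0,0,0,0]]]'
python3 -c "
from h import *
plan((.6222,-.0667,.105),100.46-180,9)"
```

```text
time_s: 3.6
tcp_pos: [0.4352, -0.0049, 0.1129]
ee_rot: [[-0.22, -0.975, 0.012], [-0.975, 0.22, 0.003], [-0.006, -0.011, -1.0]]
wrist_force: [0.4, 0.9, -0.5]
gripper_width: 0.159
gripper_force: 30.0
t3.6 9 x [-0.0127, 0.0034, -0.4292, 0.006, -0.0212, 0.001] mm 22.0
```

```bash
python3 -m handwheel '[[[0,0,-0.43,0.006,-0.0212,0.001,0],[0,0,-0.43,0.006,-0.0212,0.001,0],[0,0,-0.43,0.006,-0.0212,0.001,0],[0,0,-0.43,0.006,-0.0212,0.001,0],[0,0,-0.43,0.006,-0.0212,0.001,0],[0,0,-0.43,0.006,-0.0212,0.001,0],[0,0,-0.43,0.006,-0.0212,0.001,0],[0,0,-0.43,0.006,-0.0212,0.001,0],[0,0,-0.43,0.006,-0.0212,0.001,0],[0,0,0,0,0,0,0],[0,0,0,0,0,0,0]]]'
python3 - <<'E'
from h import *
s=r.sense();print(s["tcp_pos"],np.round(s["ee_rot"],3).tolist(),s["wrist_force"])
def tipof(s,d=.151,h=.005): return s["tcp_pos"]-s["ee_rot"]@np.array([d,0,h])
def pts(p,L):
    a=np.radians(p[2]);c,q=np.cos(a),np.sin(a);return [(p[0]+c*x-q*y,p[1]+q*x+c*y,z) for x,y,z in L]
ov=(.5857,.1310,100.46)
L=[tipof(s)]+pts(ov,[(.052,0,.030)]); print(tipof(s))
a=shot("side",(235,95,325,185),6,"s2.png",L)
b=shot("top",(100,150,230,230),6,"t2.png",L)
o=np.zeros((600,800,3),np.uint8)
o[:480,:780]=b; cv2.imwrite("pics/p2.png",o[:480])
cv2.imwrite("pics/p3.png",a)
E
```

```text
time_s: 4.7
tcp_pos: [0.6177, -0.0677, 0.0978]
ee_rot: [[0.18, -0.984, -0.002], [-0.984, -0.18, 0.0], [-0.0, 0.002, -1.0]]
wrist_force: [0.1, -0.3, -1.0]
gripper_width: 0.158
gripper_force: 30.0
[ 0.61770157 -0.06774787  0.09779447] [[0.18, -0.984, -0.002], [-0.984, -0.18, 0.0], [-0.0, 0.002, -1.0]] [ 0.1254948  -0.33742131 -0.9725531 ]
[0.59055724 0.08079004 0.10286139]
```

View pics/p2.png

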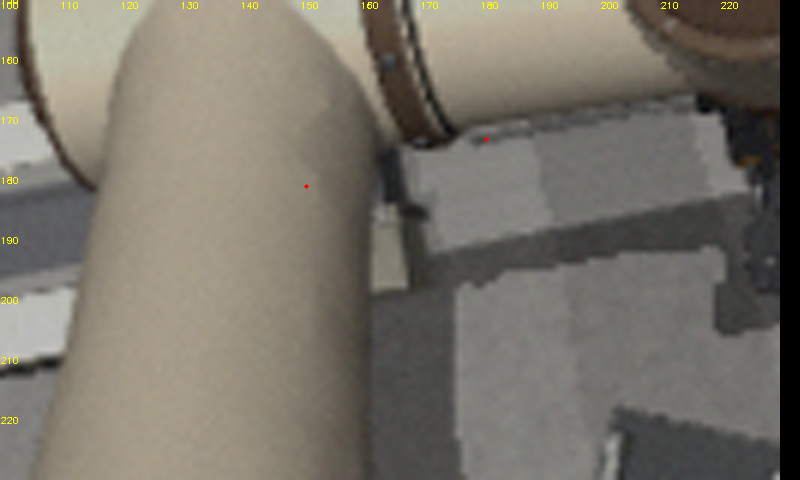

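View pics/p3.png

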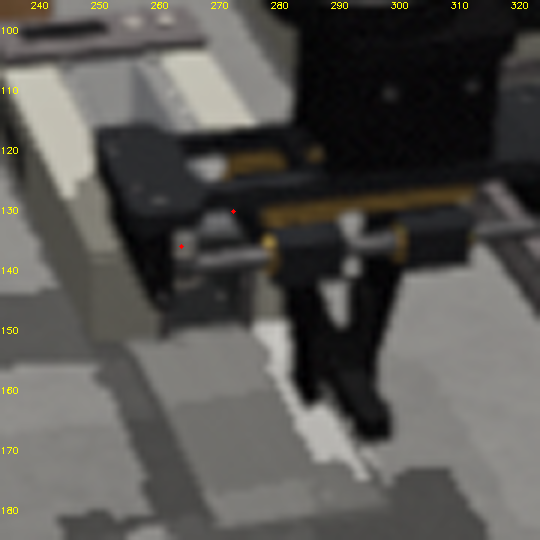

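The top view is blocked by the arm. The side view shows the end piece's face at about (263,138), inside the mouth. I'll check the oven lateral estimate numerically.

Run:
```python
from h import *
def T(u,v): return (66+u/4,150+v/4)
def S(u,v): return (200+u/4,95+v/4)
h=.061
oven=[("top",T(380,25),(0,-.06,h)),("top",T(408,192),(0,.06,h)),
("top",T(623,18),(-.16,-.042,.012)),("top",T(640,126),(-.16,.042,.012)),
("side",S(201,168),(0,.06,h)),("side",S(353,153),(0,-.06,h)),("side",S(203,232),(0,.06,0)),
("side",S(287,354),(-.16,.042,.006)),("side",S(399,333),(-.16,-.042,.012))]
for c in("top","side"): print(c,*fit([o for o in oven if o[0]==c],[.58,.13,100]))
# column from the top view alone, in world
col=[("top",T(303,112),(-.035,-.015,.036)),("top",T(303,160),(-.035,.015,.036)),("top",T(210,128),(.035,-.015,.036)),("top",T(212,168),(.035,.015,.036))]
p,e=fit(col,[.56,.22,100]);print("col",p,e)
a=np.radians(p[2]);print("face",p[:2]-.035*np.array([np.cos(a),np.sin(a)]))
print("head front top: world",[B("top",T(358,122),.026)],"side pred of it",P("side",B("top",T(358,122),.021)))
print("head from side at z.021",B("side",S(263,180),.021))
```

```text
top [  0.58401556   0.13232943 100.33137313] [ 0.6 -0.4  1.  -0.2 -1.3 -0.2 -0.4  0.8]
side [  0.58682267   0.12780721 100.54092196] [-0.   0.3  1.2 -0.5 -0.5  2.2 -1.2 -0.6  0.6 -1.3]
col [ 0.56181737  0.2385343  96.21485894] [ 0.2  0.9  1.2 -0.7 -0.9 -0.3 -0.4  0.1]
face [0.56560637 0.20373999]
head front top: world [array([0.57659863, 0.16916817, 0.026     ])] side pred of it [[265.22782876 139.89826827]]
head from side at z.021 [0.57857874 0.16981993 0.021     ]
```

```bash
python3 -m handwheel '[[[0,0,0,-0.007,-0.0015,0.02,0],[0,0,0,-0.007,-0.0015,0.025,0],[0,0,0,-0.0062,-0.0015,0.018,0],[0,0,0,0,0,0.004,0],[0,0,0,0,0,0,0],[0,0,0,0,0,0,0]]]'
python3 -c "
from h import *
s=r.sense();t=s['tcp_pos']-s['ee_rot']@np.array([.151,0,.005]);print('tip',t,loc((.5857,.131,100.46),t),s['wrist_force'])
plan((.575+.0274,.1828-.1485,.031),100.46-180,5)"
```

```text
time_s: 5.4
tcp_pos: [0.6198, -0.047, 0.0328]
ee_rot: [[0.181, -0.983, 0.002], [-0.983, -0.181, -0.0], [0.0, -0.002, -1.0]]
wrist_force: [0.3, 0.5, -0.2]
gripper_width: 0.162
gripper_force: 30.0
tip [0.59239431 0.10149064 0.03776512] [-0.03023431 -0.00122567] [ 0.25510461  0.46523111 -0.22095119]
t5.4 5 x [-0.0037, -0.0007, -0.0009, -0.0166, 0.0005, 0.0004] mm 16.6
```

```bash
python3 -m handwheel '[[[0,0,0,-0.0166,0.0005,0.0003,0],[0,0,0,-0.0166,0.0005,0.0003,0],[0,0,0,-0.0166,0.0005,0,0],[0,0,0,-0.0166,0.0005,0,0],[0,0,0,-0.0166,0.0005,0,0],[0,0,0,0,0,0,0],[0,0,0,0,0,0,0]]]'
python3 -c "
from h import *
s=r.sense();t=s['tcp_pos']-s['ee_rot']@np.array([.151,0,.005]);print('tip',t,loc((.5857,.131,100.46),t),s['wrist_force'])
o=shot('side',(225,95,335,205),5,'s4.png',[t]);cv2.imwrite('pics/p4.png',o)"
```

```text
time_s: 6.1
tcp_pos: [0.6016, 0.0353, 0.031]
ee_rot: [[0.182, -0.983, 0.0], [-0.983, -0.182, -0.0], [0.0, -0.0, -1.0]]
wrist_force: [-0.9, -0.2, -0.7]
gripper_width: 0.16
gripper_force: 30.0
tip [0.57402233 0.1837414  0.03603358] [0.05398501 0.00190846] [-0.88641036 -0.15288369 -0.72120997]
```

```bash
python3 -m handwheel '[[[0,0,0,0,0.001,0.002,0],[0,0,0,0,0,0.002,0],[0,0,0,0,0,0.001,0],[0,0,0,0,0,0.001,0],[0,0,0,0,0,0.0005,0],[0,0,0,0,0,0,0],[0,0,0,0,0,0,0]]]'
python3 -c "
from h import *
s=r.sense();print('tcp',s['tcp_pos'],s['wrist_force'],s['moment'])"
```

```text
time_s: 6.85
tcp_pos: [0.6007, 0.0341, 0.0245]
ee_rot: [[0.181, -0.984, 0.0], [-0.984, -0.181, 0.0], [-0.0, -0.0, -1.0]]
wrist_force: [-0.1, 0.0, -0.1]
gripper_width: 0.155
gripper_force: 30.0
tcp [0.60073783 0.03409153 0.0244615 ] [-0.09375409  0.01762857 -0.08169893] [ 0.11845737 -0.03911628 -0.01384669]
```

```bash
python3 -m handwheel '[[[0,0,0,0,-0.0015,0,0],[0,0,0,0,0,0.0005,0],[0,0,0,0,0,0.0005,0],[0,0,0,0,0,0.0005,0],[0,0,0,0,0,0,0],[0,0,0,0,0,0,0]]]'
python3 -c "
from h import *
s=r.sense();print('tcp',s['tcp_pos'],s['wrist_force'],s['moment'])"
```

```text
time_s: 7.45
tcp_pos: [0.6022, 0.0344, 0.023]
ee_rot: [[0.181, -0.983, 0.0], [-0.983, -0.181, -0.0], [0.0, 0.0, -1.0]]
wrist_force: [-1.0, 0.9, -1.2]
gripper_width: 0.155
gripper_force: 30.0
tcp [0.60216305 0.03438785 0.02295489] [-0.96722849  0.92375328 -1.21520023] [ 0.07586942 -0.05881714  0.03032746]
```

```bash
python3 -m handwheel '[[[0,0,0,0,0,0.0005,0],[0,0,0,0,0,0.0005,0],[0,0,0,0,0,0.0005,0],[0,0,0,0,0,0.0003,0],[0,0,0,0,0,0,0],[0,0,0,0,0,0,0]]]'
python3 -c "
from h import *
s=r.sense();print('tcp',s['tcp_pos'],s['wrist_force'],s['moment'])"
```

```text
time_s: 8.05
tcp_pos: [0.6022, 0.0344, 0.0211]
ee_rot: [[0.181, -0.984, 0.0], [-0.984, -0.181, -0.0], [0.0, -0.0, -1.0]]
wrist_force: [0.1, 0.8, -0.8]
gripper_width: 0.156
gripper_force: 30.0
tcp [0.60216747 0.03437295 0.02113703] [ 0.13932268  0.80110236 -0.8200332 ] [ 0.03207719 -0.04985575 -0.01574747]
```

```bash
python3 -m handwheel '[[[0,0,0,0,0,0.0004,0],[0,0,0,0,0,0.0004,0],[0,0,0,0.001,0,0,0],[0,0,0,0.001,0,0,0],[0,0,0,0.001,0,0,0],[0,0,0,0.001,0,0,0],[0,0,0,0.001,0,0,0],[0,0,0,0.001,0,0,0]]]'
python3 -c "
from h import *
s=r.sense();print('tcp',s['tcp_pos'],s['ee_rot'][:,0]@s['wrist_force'],s['wrist_force'],s['moment'])"
```

```text
time_s: 8.85
tcp_pos: [0.6033, 0.0286, 0.0203]
ee_rot: [[0.181, -0.983, 0.0], [-0.983, -0.181, 0.0], [-0.0, -0.0, -1.0]]
wrist_force: [-0.4, 1.4, -2.1]
gripper_width: 0.157
gripper_force: 30.0
tcp [0.60328865 0.02863582 0.02034592] -1.4367649442188941 [-0.37738729  1.39193292 -2.1054897 ] [ 0.43423764  0.01544368 -0.02611998]
```

```bash
python3 -m handwheel '[[[0,0,0,0.001,0,0,0],[0,0,0,0.002,0,0,0],[0,0,0,0.002,0,0,0],[0,0,0,0.003,0,0,0],[0,0,0,0.003,0,0,0],[0,0,0,0.003,0,0,0]]]'
python3 -c "
from h import *
s=r.sense();print('tcp',s['tcp_pos'],s['ee_rot'][:,0]@s['wrist_force'],s['wrist_force'],s['moment'])
o=shot('side',(235,95,315,195),6,'s5.png');cv2.imwrite('pics/p5.png',o)"
```

```text
time_s: 9.45
tcp_pos: [0.6058, 0.0144, 0.0203]
ee_rot: [[0.181, -0.984, -0.0], [-0.984, -0.181, -0.0], [-0.0, 0.0, -1.0]]
wrist_force: [-0.2, 1.3, -0.6]
gripper_width: 0.157
gripper_force: 30.0
tcp [0.60582209 0.01442172 0.02032223] -1.3212417792295743 [-0.16527778  1.31300121 -0.60227335] [ 0.37393931  0.05686613 -0.00855456]
```

View pics/p5.png

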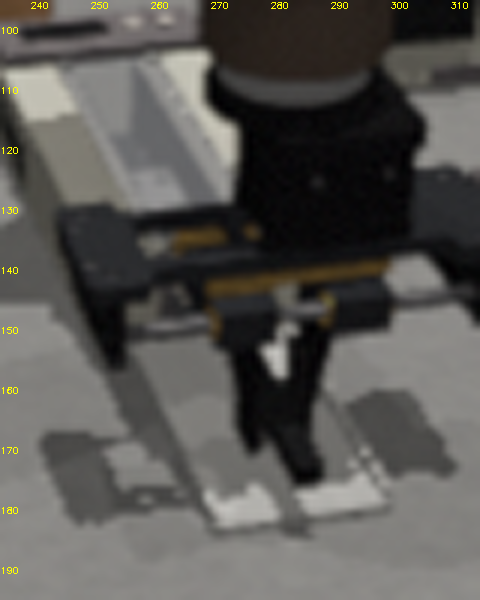

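```bash
python3 -m handwheel '[[[0,0,0,0.004,0,0,0],[0,0,0,0.005,0,0,0],[0,0,0,0.005,0,0,0],[0,0,0,0.005,0,0,0],[0,0,0,0.005,0,0,0],[0,0,0,0.005,0,0,0],[0,0,0,0.005,0,0,0],[0,0,0,0.005,0,0,0],[0,0,0,0.005,0,0,0],[0,0,0,0.005,0,0,0],[0,0,0,0.004,0,0,0]]]'
python3 -c "
from h import *
s=r.sense();print('tcp',s['tcp_pos'],s['ee_rot'][:,0]@s['wrist_force'],s['wrist_force'],s['moment'])"
```

```text
time_s: 10.6
tcp_pos: [0.6154, -0.0379, 0.0204]
ee_rot: [[0.181, -0.984, -0.0], [-0.984, -0.181, -0.0], [0.0, 0.0, -1.0]]
wrist_force: [-0.2, 0.4, -0.8]
gripper_width: 0.159
gripper_force: 30.0
tcp [ 0.61543953 -0.03787045  0.02035621] -0.3879714090061422 [-0.22728595  0.35267619 -0.78103871] [ 0.44258355 -0.00291201 -0.04223221]
```

```bash
python3 -m handwheel '[[[0,0,0,0.005,0,0,0],[0,0,0,0.005,0,0,0],[0,0,0,0.005,0,0,0],[0,0,0,0.005,0,0,0],[0,0,0,0.005,0,0,0],[0,0,0,0.005,0,0,0],[0,0,0,0.005,0,0,0],[0,0,0,0.005,0,0,0],[0,0,0,0.005,0,0,0],[0,0,0,0.005,0,0,0],[0,0,0,0.005,0,0,0],[0,0,0,0.002,0,0,0]]]'
python3 - <<'E'
from h import *
s=r.sense();print('tcp',s['tcp_pos'],s['ee_rot'][:,0]@s['wrist_force'],s['wrist_force'],s['moment'])
a=shot('side',(240,95,320,195),5,'s6.png');b=shot('top',(140,140,220,240),5,'t6.png')
cv2.imwrite('pics/p6.png',np.hstack([a,b]))
E
```

```text
time_s: 11.8
tcp_pos: [0.6257, -0.094, 0.0203]
ee_rot: [[0.18, -0.984, -0.0], [-0.984, -0.18, 0.0], [-0.0, 0.0, -1.0]]
wrist_force: [-0.3, 0.9, -1.6]
gripper_width: 0.158
gripper_force: 30.0
tcp [ 0.62573984 -0.09403605  0.02032832] -0.8897650348492822 [-0.29673576  0.85019233 -1.61410958] [0.42215936 0.02642527 0.02408285]
```

View pics/p6.png

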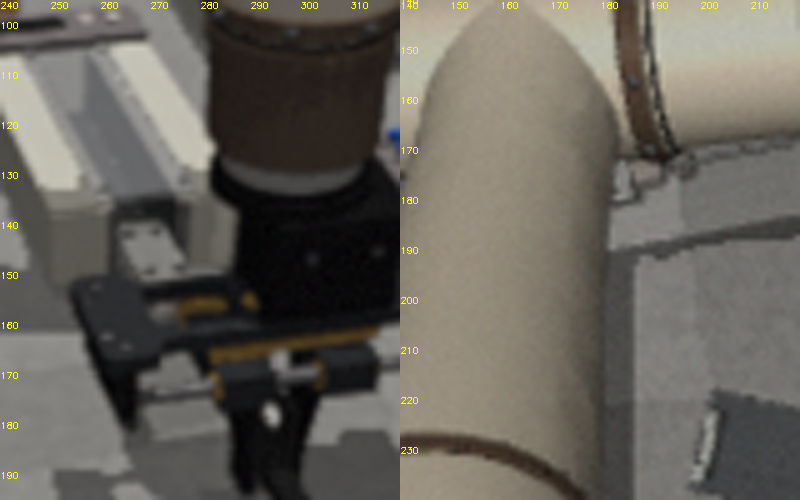

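Both views show the column well out on the apron: jacket top at side (262–272, 140–151), end piece at top (187,175). Now I'll unhook and take the pick back.

```bash
python3 -m handwheel '[[[0,0,0,-0.001,0,0,0],[0,0,0,-0.0015,0,0,0],[0,0,0,0,0,-0.002,0],[0,0,0,0,0,-0.005,0],[0,0,0,0,0,-0.02,0],[0,0,0,0,0,-0.035,0],[0,0,0,0,0,-0.03,0],[0,0,0,0,0,0,0]]]'
python3 -c "
from h import *
s=r.sense();print(s['wrist_force'],s['moment'])
plan((.4318,-.0056,.085),77.2-180,11)"
```

```text
time_s: 12.7
tcp_pos: [0.6288, -0.0911, 0.1184]
ee_rot: [[0.182, -0.983, 0.011], [-0.983, -0.182, -0.0], [0.003, -0.011, -1.0]]
wrist_force: [-0.1, 0.6, -0.9]
gripper_width: 0.155
gripper_force: 30.0
[-0.06143162  0.60253336 -0.86097987] [ 0.04629245 -0.10093138 -0.01851022]
t12.7 11 x [-0.0099, -0.0002, 0.353, -0.0078, 0.0181, 0.0029] mm 19.9
```

```bash
python3 -m handwheel '[[[0,0,0.353,-0.0078,0.0179,0.003,0],[0,0,0.353,-0.0078,0.0179,0.003,0],[0,0,0.353,-0.0078,0.0179,0.003,0],[0,0,0.353,-0.0078,0.0179,0.003,0],[0,0,0.353,-0.0078,0.0179,0.003,0],[0,0,0.353,-0.0078,0.0179,0.003,0],[0,0,0.353,-0.0078,0.0179,0.003,0],[0,0,0.353,-0.0078,0.0179,0.003,0],[0,0,0.353,-0.0078,0.0179,0.003,0],[0,0,0.353,-0.0078,0.0179,0.003,0],[0,0,0.353,-0.0078,0.0179,0.003,0],[0,0,0,0,0,0,0]]]'
python3 -c "
from h import *
plan((.4318,-.0056,.045),77.2-180,1)"
```

```text
time_s: 13.9
tcp_pos: [0.4274, -0.005, 0.079]
ee_rot: [[-0.222, -0.975, -0.002], [-0.975, 0.222, -0.0], [0.001, 0.002, -1.0]]
wrist_force: [-0.2, -0.6, 0.2]
gripper_width: 0.158
gripper_force: 30.0
t13.9 1 x [0.0218, -0.0079, -0.0009, -0.0004, -0.0045, 0.034] mm 34.3
```

```bash
python3 -m handwheel '[[[0,0,0,-0.0004,-0.0045,0.015,0],[0,0,0,0,0,0.013,0],[0,0,0,0,0,0,0],[0,0,0,0,0,0,0]]]'
python3 -c "
from h import *
plan((.4318,-.0056,.030),77.2-180,1)"
```

```text
time_s: 14.3
tcp_pos: [0.4349, -0.006, 0.0515]
ee_rot: [[-0.222, -0.975, 0.0], [-0.975, 0.222, -0.0], [0.0, -0.0, -1.0]]
wrist_force: [-0.1, 0.7, -0.1]
gripper_width: 0.154
gripper_force: 30.0
t14.3 1 x [-0.0008, -0.0028, -0.0087, 0.0003, 0.0032, 0.0215] mm 21.7
```

```bash
python3 -m handwheel '[[[0,0,0,0.0003,0.0031,0,0],[0,0,0,0,0,0.01,0],[0,0,0,0,0,0.006,0],[0,0,0,0,0,0.004,0],[0,0,0,0,0,0,0],[0,0,0,0,0,0,0]]]'
python3 -c "
from h import *
s=r.sense();print(s['wrist_force'],s['moment'])
plan((.4318,-.0056,.0284),77.2-180,1)"
```

```text
time_s: 14.9
tcp_pos: [0.4313, -0.0055, 0.0312]
ee_rot: [[-0.223, -0.975, -0.0], [-0.975, 0.223, -0.0], [0.0, 0.0, -1.0]]
wrist_force: [-0.5, 0.4, -0.3]
gripper_width: 0.162
gripper_force: 30.0
[-0.48870156  0.41834781 -0.25892444] [ 0.06305026 -0.08089593 -0.01738016]
t14.9 1 x [0.0023, -0.0024, -0.0115, 0.0, -0.0005, 0.0028] mm 2.8
```

```bash
python3 -m handwheel '[[[0,0,0,0,-0.0005,0.001,0],[0,0,0,0,0,0.001,0],[0,0,0,0,0,0.0007,0],[0,0,0,0,0,0,0],[0,0,0,0,0,0,0]]]'
python3 -c "
from h import *
s=r.sense();print(s['wrist_force'],s['moment'],s['tcp_pos'])"
```

```text
time_s: 15.4
tcp_pos: [0.4317, -0.0056, 0.0286]
ee_rot: [[-0.223, -0.975, -0.0], [-0.975, 0.223, -0.0], [0.0, 0.0, -1.0]]
wrist_force: [-0.6, -0.3, -0.7]
gripper_width: 0.159
gripper_force: 30.0
[-0.56659127 -0.26267911 -0.7164968 ] [ 0.11976703  0.18103247 -0.08620532] [ 0.4316602  -0.00559812  0.02860769]
```

```bash
python3 -m handwheel '[[[0,0,0,0,0,0.0005,0],[0,0,0,0,0,0,0],[0,0,0,0,0,0,0.02],[0,0,0,0,0,0,0.03],[0,0,0,0,0,0,0.03],[0,0,0,0,0,0,0.03],[0,0,0,0,0,-0.01,0.03],[0,0,0,0,0,-0.03,0.03],[0,0,0,0,0,-0.04,0.03],[0,0,0,0,0,-0.03,0.04]]]'
python3 -c "
from h import *
plan((.60,-.02,.13),100.46-180,9)"
```

```text
time_s: 16.4
tcp_pos: [0.4324, -0.0055, 0.1409]
ee_rot: [[-0.222, -0.975, 0.003], [-0.975, 0.222, 0.0], [-0.001, -0.002, -1.0]]
wrist_force: [0.7, 0.5, 0.2]
gripper_width: 0.38
gripper_force: 0.0
t16.4 9 x [-0.0027, 0.0005, -0.4317, 0.0008, -0.0188, 0.0012] mm 18.9
```

```bash
python3 -c "
from h import *
plan((.42,-.24,.18),-90,8)"
```

```text
t16.4 8 x [-0.003, 0.0008, -0.2677, 0.0293, -0.0022, -0.0049] mm 29.8
```

```bash
python3 -m handwheel '[[[0,0,-0.267,0.0293,-0.0022,-0.0049,0.05],[0,0,-0.267,0.0293,-0.0022,-0.0049,0.05],[0,0,-0.267,0.0293,-0.0022,-0.0049,0.05],[0,0,-0.267,0.0293,-0.0022,-0.0049,0.05],[0,0,-0.267,0.0293,-0.0022,-0.0049,0.05],[0,0,-0.267,0.0293,-0.0022,-0.0049,0.05],[0,0,-0.267,0.0293,-0.0022,-0.0049,0.05],[0,0,-0.267,0.0293,-0.0022,-0.0049,0.05]]]'
python3 - <<'E'
from h import *
def pts(p,L):
    a=np.radians(p[2]);c,s=np.cos(a),np.sin(a);return [(p[0]+c*x-s*y,p[1]+s*x+c*y,z) for x,y,z in L]
ov=(.5857,.1310,100.46)
C=pts(ov,[(-.0535,.015,.036),(-.0535,-.015,.036),(.0165,.015,.036),(.0165,-.015,.036)])
pk=pts((.4271,-.0078,77.2),[(.055,0,.052),(-.055,0,.052)])
tr=pts((.5162,-.3336,88.28),[(x,y,.017) for x in(.0375,.0255,-.0255,-.0375) for y in(-.0175,.0175)])
a=shot('top',(155,150,240,245),4,'t7.png',C+pk)   #340x380
b=shot('side',(200,130,305,195),4,'s7.png',C+pk)  #420x260
t0=cv2.imread('raw_top0.png');s0=cv2.imread('raw_side0.png')
def ov2(im,n,box,f):
    x0,y0,x1,y1=box;o=cv2.resize(im[y0:y1,x0:x1],None,fx=f,fy=f,interpolation=cv2.INTER_CUBIC)
    for X in tr:
        u,v=P(n,X)[0];cv2.circle(o,(int((u+.5-x0)*f),int((v+.5-y0)*f)),1,(0,0,255),-1)
    return o
o=np.zeros((600,800,3),np.uint8)
o[:380,:340]=a;o[:260,350:770]=b
c=ov2(t0,'top',(308,185,350,215),7);o[385:595,0:294]=c
d=ov2(s0,'side',(237,243,282,292),6);o[265:559,350:620]=d
cv2.imwrite('pics/p7.png',o)
E
```

```text
time_s: 17.2
tcp_pos: [0.4193, -0.241, 0.1784]
ee_rot: [[0.0, -1.0, 0.001], [-1.0, -0.0, -0.0], [0.0, -0.001, -1.0]]
wrist_force: [0.4, 0.1, -0.3]
gripper_width: 0.573
gripper_force: 0.0
```

View pics/p7.png

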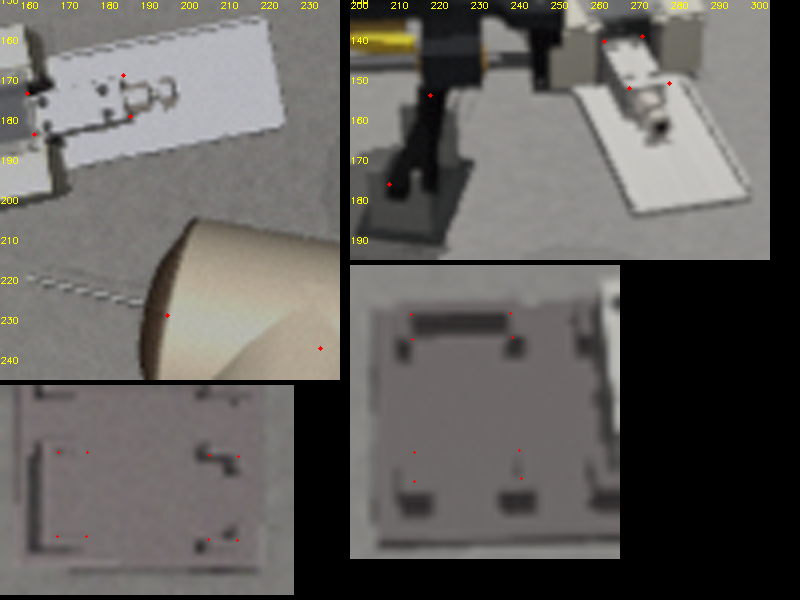

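The column is where predicted: jacket front edge at top (185.5,169)–(187.5,179), within 1 px. The pick's shank lies as before at top (162–190,220–226), and the pocket walls fit the tray estimate to about 1 mm. Going to grasp the column.

```bash
python3 -c "
from h import *
plan((.5911,.1015,.09),100.46-180,11)"
```

```text
t17.3 11 x [-0.0018, -0.0012, -0.1622, -0.03, -0.018, 0.0081] mm 35.9
```

```bash
python3 -m handwheel '[[[0,0,-0.162,-0.03,-0.018,0.0081,0.04],[0,0,-0.162,-0.03,-0.018,0.0081,0.04],[0,0,-0.162,-0.03,-0.018,0.0081,0.04],[0,0,-0.162,-0.03,-0.018,0.0081,0.04],[0,0,-0.162,-0.03,-0.018,0.0081,0.04],[0,0,-0.162,-0.03,-0.018,0.0081,0.04],[0,0,-0.162,-0.03,-0.018,0.0081,0.04],[0,0,-0.162,-0.03,-0.018,0.0081,0.04],[0,0,-0.162,-0.03,-0.018,0.0081,0.04],[0,0,-0.162,-0.03,-0.018,0.0081,0.04],[0,0,-0.162,-0.03,-0.018,0.0081,0.04],[0,0,0,0,0,0,0.04]]]'
python3 -m handwheel '[[[0,0,0,0,0,0,0.04]]]'
python3 -c "
from h import *
plan((.5911,.1015,.05),100.46-180,1)"
```

```text
time_s: 18.5
tcp_pos: [0.5896, 0.109, 0.0874]
ee_rot: [[0.189, -0.982, -0.0], [-0.982, -0.189, -0.0], [-0.0, 0.0, -1.0]]
wrist_force: [-1.2, 0.2, -0.3]
gripper_width: 0.461
gripper_force: 0.0
time_s: 18.6
tcp_pos: [0.5884, 0.106, 0.0881]
ee_rot: [[0.186, -0.983, -0.001], [-0.983, -0.186, -0.0], [0.0, 0.001, -1.0]]
wrist_force: [-0.2, 0.0, -0.6]
gripper_width: 0.46
gripper_force: 0.0
t18.6 1 x [0.012, -0.0014, 0.0416, 0.005, -0.0019, 0.0381] mm 38.4
```

```bash
python3 -m handwheel '[[[0,0,0.02,0.003,-0.0015,0.02,0.04],[0,0,0,0,0,0.016,0.04],[0,0,0,0,0,0,0.04],[0,0,0,0,0,0,0.04],[0,0,0,0,0,0,0.04]]]'
python3 -c "
from h import *
plan((.5911,.1015,.0095),100.46-180,1)"
```

```text
time_s: 19.1
tcp_pos: [0.5917, 0.1023, 0.0537]
ee_rot: [[0.182, -0.983, 0.002], [-0.983, -0.182, 0.001], [-0.0, -0.002, -1.0]]
wrist_force: [0.1, 0.1, 0.8]
gripper_width: 0.455
gripper_force: 0.0
t19.1 1 x [-0.0204, 0.0024, 0.0055, 0.0006, 0.0008, 0.0442] mm 44.2
```

Check force halfway, then grip.

```bash
python3 -m handwheel '[[[0,0,0,0.0006,0.0008,0.012,0.04],[0,0,0,0,0,0.008,0.04],[0,0,0,0,0,0.004,0.04],[0,0,0,0,0,0,0.04]]]'; python3 -m handwheel '[[[0,0,0,0,0,0.008,0.04],[0,0,0,0,0,0.007,0.04],[0,0,0,0,0,0.003,0.04],[0,0,0,0,0,0.002,0.04],[0,0,0,0,0,0,0.04]]]'
```

```text
time_s: 19.5
tcp_pos: [0.5898, 0.1014, 0.0271]
ee_rot: [[0.182, -0.983, -0.002], [-0.983, -0.182, -0.001], [0.0, 0.002, -1.0]]
wrist_force: [0.8, 0.5, 0.3]
gripper_width: 0.46
gripper_force: 0.0
time_s: 20.0
tcp_pos: [0.5903, 0.1016, 0.0079]
ee_rot: [[0.182, -0.983, -0.001], [-0.983, -0.182, -0.0], [0.0, 0.001, -1.0]]
wrist_force: [0.1, -0.1, 0.8]
gripper_width: 0.462
gripper_force: 0.0
```

```bash
python3 -m handwheel '[[[0,0,0,0,0,0,0.02],[0,0,0,0,0,0,0.01],[0,0,0,0,0,0,0],[0,0,0,0,0,0,0],[0,0,0,0,0,0,0],[0,0,0,0,0,0,0]]]'
```

```text
time_s: 20.6
tcp_pos: [0.5906, 0.1018, 0.0085]
ee_rot: [[0.183, -0.983, 0.0], [-0.983, -0.183, 0.0], [-0.0, -0.0, -1.0]]
wrist_force: [-0.4, -0.1, 1.7]
gripper_width: 0.342
gripper_force: 29.9
```

```bash
python3 -m handwheel '[[[0,0,0,0.003,0,-0.0005,0],[0,0,0,0.008,0,0,0],[0,0,0,0.01,0,0,0],[0,0,0,0.012,0,0,0],[0,0,0,0.012,0,0,0],[0,0,0,0.012,0,0,0],[0,0,0,0.01,0,0,0],[0,0,0,0.006,0,-0.005,0],[0,0,0,0,0,-0.025,0],[0,0,0,0,0,-0.035,0],[0,0,0,0,0,-0.02,0],[0,0,0,0,0,0,0]]]'
python3 - <<'E'
from h import *
s=r.sense();print(s["wrist_force"],s["moment"])
# grip point lies g ahead (towards -x) of the column middle; g=.0115 => pocket target for TCP
g=.0115;a=np.radians(88.28);p=np.array([.5152,-.3336])-g*np.array([np.cos(a),np.sin(a)]);print(p)
plan((p[0],p[1],.09),88.28-180,12)
E
```

```text
time_s: 21.8
tcp_pos: [0.6061, 0.0302, 0.0976]
ee_rot: [[0.183, -0.983, 0.008], [-0.983, -0.183, 0.002], [-0.0, -0.008, -1.0]]
wrist_force: [0.5, -0.4, -1.5]
gripper_width: 0.343
gripper_force: 29.9
[ 0.49981554 -0.41851987 -1.48009892] [ 0.11363646 -0.11384642 -0.02954233]
[ 0.51485483 -0.34509482]
t21.8 12 x [-0.0062, 0.0008, 0.1703, 0.0306, 0.0103, 0.0006] mm 32.2
```

```bash
python3 -m handwheel '[[[0,0,0.1703,0.0306,0.0103,0.0006,0],[0,0,0.1703,0.0306,0.0103,0.0006,0],[0,0,0.1703,0.0306,0.0103,0.0006,0],[0,0,0.1703,0.0306,0.0103,0.0006,0],[0,0,0.1703,0.0306,0.0103,0.0006,0],[0,0,0.1703,0.0306,0.0103,0.0006,0],[0,0,0.1703,0.0306,0.0103,0.0006,0],[0,0,0.1703,0.0306,0.0103,0.0006,0],[0,0,0.1703,0.0306,0.0103,0.0006,0],[0,0,0.1703,0.0306,0.0103,0.0006,0],[0,0,0.1703,0.0306,0.0103,0.0006,0],[0,0,0.1703,0.0306,0.0103,0.0006,0]]]'
python3 -m handwheel '[[[0,0,0,0,0,0,0],[0,0,0,0,0,0,0],[0,0,0,0,0,0,0]]]'
python3 - <<'E'
from h import *
from scipy.ndimage import map_coordinates
s=r.sense();R=s["ee_rot"];p=s["tcp_pos"];a=np.radians(88.28)
plan((.51485,-.34509,.05),88.28-180,1)
im=cams.capture("side").astype(float).mean(2);cv2.imwrite("raw_s8.png",im)
old=cv2.imread("raw_side0.png").astype(float).mean(2)
d=np.arange(0.012,.040,.002)
print((d*1e3).astype(int))
for y in(-.011,-.008,.008,.011): # jacket top in the hand, sampled ahead of the TCP
    X=[p+R@np.array([x,y,.0025-.030]) for x in d];uv=P("side",X);print("hand",y,map_coordinates(im,[uv[:,1],uv[:,0]],order=1).astype(int))
u=np.array([np.cos(a),np.sin(a)]);n=np.array([-u[1],u[0]]);d2=d+.0115;print((d2*1e3).round(1))
for y in(-.011,.011): # stored column, known fit
    X=[np.r_[np.array([.58013,-.33551])-u*x+n*y,.035] for x in d2];uv=P("side",X);print("stored",y,map_coordinates(old,[uv[:,1],uv[:,0]],order=1).astype(int))
E
```

```text
time_s: 23.0
tcp_pos: [0.5105, -0.3466, 0.0849]
ee_rot: [[-0.032, -0.999, -0.003], [-1.0, 0.032, 0.001], [-0.001, 0.003, -1.0]]
wrist_force: [-0.0, 0.5, -1.4]
gripper_width: 0.344
gripper_force: 29.9
time_s: 23.3
tcp_pos: [0.5118, -0.345, 0.0857]
ee_rot: [[-0.03, -1.0, -0.001], [-1.0, 0.03, 0.001], [-0.001, 0.001, -1.0]]
wrist_force: [-1.3, 0.1, -1.4]
gripper_width: 0.343
gripper_force: 29.9
t23.3 1 x [0.0128, 0.0075, -0.0004, 0.0, -0.0031, 0.0357] mm 35.8
[12 14 16 18 20 22 24 26 28 30 32 34 36 38]
hand -0.011 [ 87 108 121 121 120 115 106  97  96  95  94  93  91  91]
hand -0.008 [ 71 100 120 121 120 114 105  95  94  95 100 110 124 133]
hand 0.008 [ 79 123 157 166 130 120 105  94  94 100 111 120 125 131]
hand 0.011 [ 77 105 125 132 123 119 106  95  93  94  95  95  97 102]
[23.5 25.5 27.5 29.5 31.5 33.5 35.5 37.5 39.5 41.5 43.5 45.5 47.5 49.5]
stored -0.011 [145 174 184 184 182 169 127  99  93  92  87  79  77  84]
stored 0.011 [132 168 180 184 180 165 109  93  92  96 100 105 111 113][ WARN:0@0.664] global loadsave.cpp:1063 imwrite_ Unsupported depth image for selected encoder is fallbacked to CV_8U.
```

```bash
python3 -m handwheel '[[[0,0,0,0,-0.0031,0.02,0],[0,0,0,0,0,0.025,0],[0,0,0,0,0,0.012,0],[0,0,0,0,0,0.003,0],[0,0,0,0,0,0,0],[0,0,0,0,0,0,0],[0,0,0,0,0,0,0]]]'
python3 -c "
from h import *
plan((.51485,-.34509,.0075),88.28-180,1);print(r.sense()['wrist_force'])"
```

```text
time_s: 24.05
tcp_pos: [0.516, -0.3462, 0.0278]
ee_rot: [[-0.03, -1.0, 0.002], [-1.0, 0.03, -0.001], [0.001, -0.002, -1.0]]
wrist_force: [-0.6, 0.1, -1.1]
gripper_width: 0.342
gripper_force: 29.9
t24.1 1 x [-0.021, -0.0085, -0.0018, -0.001, 0.0012, 0.0203] mm 20.3
[-0.64763476  0.07319061 -1.1108468 ]
```

```bash
python3 -m handwheel '[[[0,0,0,-0.001,0.001,0.005,0],[0,0,0,0,0,0.003,0],[0,0,0,0,0,0.002,0],[0,0,0,0,0,0.002,0],[0,0,0,0,0,0.001,0],[0,0,0,0,0,0,0]]]'
python3 -c "
from h import *
plan((.51485,-.34509,.0075),88.28-180,1);print(r.sense()['wrist_force'],r.sense()['moment'])"
```

```text
time_s: 24.65
tcp_pos: [0.5141, -0.3448, 0.0133]
ee_rot: [[-0.031, -1.0, -0.0], [-1.0, 0.031, 0.0], [-0.0, 0.0, -1.0]]
wrist_force: [-0.2, 0.2, -2.5]
gripper_width: 0.341
gripper_force: 29.9
t24.6 1 x [0.0044, 0.0012, -0.0054, 0.0002, -0.0008, 0.0058] mm 5.8
[-0.21509243  0.15324736 -2.50680219] [ 0.13043846 -0.00542289 -0.03910385]
```

Column bottom is about 6 mm below the wall tops with no contact, so it is inside the pocket. Lowering the rest.

```bash
python3 -m handwheel '[[[0,0,0,0,-0.0005,0.002,0],[0,0,0,0,0,0.0015,0],[0,0,0,0,0,0.001,0],[0,0,0,0,0,0.0007,0],[0,0,0,0,0,0.0003,0],[0,0,0,0,0,0,0]]]'
python3 -c "
from h import *
print(r.sense()['tcp_pos'],r.sense()['wrist_force'],r.sense()['moment'])"
```

```text
time_s: 25.25
tcp_pos: [0.5147, -0.3449, 0.008]
ee_rot: [[-0.031, -1.0, -0.0], [-1.0, 0.031, 0.0], [0.0, 0.0, -1.0]]
wrist_force: [-0.3, -0.5, -2.8]
gripper_width: 0.343
gripper_force: 29.9
[ 0.51467693 -0.3448556   0.00801876] [-0.3143869  -0.46974287 -2.83781152] [ 0.07268387 -0.04897324 -0.01009084]
```

```bash
python3 -m handwheel '[[[0,0,0,0,0,0.0004,0],[0,0,0,0,0,0.0003,0],[0,0,0,0,0,0,0]]]'; python3 -m handwheel '[[[0,0,0,0,0,0,0.033],[0,0,0,0,0,0,0.036],[0,0,0,0,0,0,0.04],[0,0,0,0,0,0,0.042],[0,0,0,0,0,0,0.042],[0,0,0,0,0,-0.01,0.042],[0,0,0,0,0,-0.02,0.042],[0,0,0,0,0,-0.04,0.042],[0,0,0,0,0,-0.04,0.042]]]'
python3 -c "
from h import *
plan((.42,-.03,.25),88.28-180,9)
plan((.34,-.18,.30),-120,6)"
```

```text
time_s: 25.55
tcp_pos: [0.5148, -0.3449, 0.0076]
ee_rot: [[-0.03, -1.0, 0.0], [-1.0, 0.03, -0.0], [0.0, -0.0, -1.0]]
wrist_force: [-1.0, 1.1, -1.2]
gripper_width: 0.346
gripper_force: 29.9
time_s: 26.45
tcp_pos: [0.5143, -0.3448, 0.1187]
ee_rot: [[-0.03, -1.0, -0.001], [-1.0, 0.03, 0.0], [-0.0, 0.001, -1.0]]
wrist_force: [1.3, -0.8, -0.1]
gripper_width: 0.487
gripper_force: 0.0
t26.4 9 x [0.0013, 0.0001, -0.0004, -0.0346, 0.0115, -0.0146] mm 39.3
t26.4 6 x [0.002, -0.0003, 0.785, -0.0201, 0.035, -0.0302] mm 50.4
```

```bash
python3 -m handwheel '[[[0,0,0,0,0,-0.04,0.042],[0,0,0,0,0,-0.04,0.042],[0,0,0,0,0,-0.04,0.042],[0,0,0,0,0,-0.02,0.042]]]'
python3 -c "
from h import *
plan((.22,.55,.28),0,24)"
```

```text
time_s: 26.85
tcp_pos: [0.5157, -0.3456, 0.2631]
ee_rot: [[-0.03, -1.0, 0.007], [-1.0, 0.03, -0.004], [0.004, -0.007, -1.0]]
wrist_force: [-0.3, -0.6, -0.9]
gripper_width: 0.479
gripper_force: 0.0
t26.9 24 x [-0.001, -0.0034, -0.637, -0.04, -0.0178, -0.0008] mm 43.8
```

```bash
for i in 1 2; do python3 -m handwheel '[[[0,0,-0.637,-0.04,-0.0178,-0.0008,0.042],[0,0,-0.637,-0.04,-0.0178,-0.0008,0.042],[0,0,-0.637,-0.04,-0.0178,-0.0008,0.042],[0,0,-0.637,-0.04,-0.0178,-0.0008,0.042],[0,0,-0.637,-0.04,-0.0178,-0.0008,0.042],[0,0,-0.637,-0.04,-0.0178,-0.0008,0.042],[0,0,-0.637,-0.04,-0.0178,-0.0008,0.042],[0,0,-0.637,-0.04,-0.0178,-0.0008,0.042],[0,0,-0.637,-0.04,-0.0178,-0.0008,0.042],[0,0,-0.637,-0.04,-0.0178,-0.0008,0.042],[0,0,-0.637,-0.04,-0.0178,-0.0008,0.042],[0,0,-0.637,-0.04,-0.0178,-0.0008,0.042]]]' | grep -E "tcp|time"; done
python3 - <<'E'
from h import *
t=cams.capture("top")[:,:,::-1];s=cams.capture("side")[:,:,::-1];cv2.imwrite("raw_t9.png",t);cv2.imwrite("raw_s9.png",s)
t0=cv2.imread("raw_top0.png");s0=cv2.imread("raw_side0.png")
# pick: difference and best shift against the start picture
for n,a,b,box in(("top",t0,t,(158,214,240,250)),("side",s0,s,(198,135,235,195))):
    x0,y0,x1,y1=box;A=a[y0:y1,x0:x1].mean(2);Bm=b[y0:y1,x0:x1].mean(2)
    print("pick",n,"mean|diff|",abs(A-Bm).mean().round(1),"shift",np.round(cv2.phaseCorrelate(A,Bm,cv2.createHanningWindow((x1-x0,y1-y0),cv2.CV_64F)),2))
# column in pocket against stored column: jacket bright areas
for n,im in(("top",t),("side",s)):
    box=(308,165,360,215) if n=="top" else (235,240,310,292)
    x0,y0,x1,y1=box;g=im[y0:y1,x0:x1].mean(2);m=(g>165).astype(np.uint8)
    k,lab,st,c=cv2.connectedComponentsWithStats(m)
    for i in range(1,k):
        if st[i,4]>60:
            (cx,cy),wh,an=cv2.minAreaRect(np.argwhere(lab==i)[:,::-1].astype(np.float32))
            print(n,"blob",st[i].tolist(),"world at z35",B(n,(cx+x0,cy+y0),.035)[:2].round(4),np.round(wh,1),round(an,1))
E
```

```text
time_s: 28.05
tcp_pos: [0.5562, 0.1666, 0.2678]
time_s: 29.25
tcp_pos: [0.2186, 0.5509, 0.2774]Traceback (most recent call last):
  File "<stdin>", line 7, in <module>
    return _wrapfunc(a, 'round', decimals=decimals, out=out)
    return _wrapit(obj, method, *args, **kwds)
    conv = _array_converter(obj)
ValueError: setting an array element with a sequence. The requested array has an inhomogeneous shape after 1 dimensions. The detected shape was (2,) + inhomogeneous part.
```

Run:
```python
from h import *
t=cv2.imread("raw_t9.png");s=cv2.imread("raw_s9.png");t0=cv2.imread("raw_top0.png");s0=cv2.imread("raw_side0.png")
for n,a,b,box in(("top",t0,t,(158,214,240,250)),("side",s0,s,(198,135,235,195))):
    x0,y0,x1,y1=box;A=a[y0:y1,x0:x1].mean(2);Bm=b[y0:y1,x0:x1].mean(2);D=abs(A-Bm)
    print("pick",n,D.mean(),(D>40).sum(),cv2.phaseCorrelate(A,Bm,cv2.createHanningWindow((x1-x0,y1-y0),cv2.CV_64F)))
for n,im in(("top",t),("side",s)):
    box=(308,165,360,215) if n=="top" else (235,240,310,292)
    x0,y0,x1,y1=box;g=im[y0:y1,x0:x1].mean(2)
    for th in(150,170):
        k,lab,st,c=cv2.connectedComponentsWithStats((g>th).astype(np.uint8))
        for i in range(1,k):
            if st[i,4]>60:
                (cx,cy),wh,an=cv2.minAreaRect(np.argwhere(lab==i)[:,::-1].astype(np.float32))
                print(n,th,st[i].tolist(),B(n,(cx+x0,cy+y0),.035)[:2].round(4),np.round(wh,1),round(an,1))
```

```text
pick top 4.044037940379404 38 ((0.19023237021338701, -0.4226977053310712), 1.0432304232813445)
pick side 2.49009009009009 12 ((0.36038373509871136, 0.05378802040072728), 0.9286925633009304)
top 150 [10, 8, 28, 11, 218] [ 0.5802 -0.3394] [10. 27.] 90.0
top 150 [10, 31, 29, 10, 218] [ 0.5154 -0.3398] [ 9. 28.] 90.0
top 170 [10, 8, 28, 10, 176] [ 0.5816 -0.3395] [ 9. 27.] 90.0
top 170 [10, 31, 29, 10, 186] [ 0.5154 -0.3398] [28.  9.] 0.0
side 150 [12, 5, 17, 26, 329] [ 0.5145 -0.3326] [25.8 15.1] 86.6
side 150 [44, 5, 18, 26, 339] [ 0.58   -0.3361] [26.8 15.1] 82.9
side 170 [45, 5, 16, 26, 267] [ 0.5795 -0.3369] [25.6 13.3] 81.9
side 170 [13, 6, 15, 25, 272] [ 0.5142 -0.334 ] [25.  13.2] 85.6
```

The column lies level with the stored one, 65 mm beside it. The pick is back within about 1 mm of where it started. Handing in.

```bash
python3 -c "
from station import r
print(r.finish_job())"
```

```text
the job is handed in; nothing more can be done
None
```

I handed the job in at about 29 s of the 64 s: by the last camera measurements the column lies home in the empty pocket and the pick is back in its rest, within about 1 mm of where it started. The wrist force I read stayed under 3 N while I hooked and dragged the column.

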